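# Feel out the tall check weight and set it on the scale

### The arm

A 7-joint arm with a two-finger parallel gripper is mounted at the origin on a cart in front of the work surface, level with it; the furniture and walls round the work are solid. World frame = base frame: x ahead of the robot, y to its left, z up, the work surface at z = 0. Lengths are in mm, angles in rad, forces in N, time in s.
With the tool pointing down it reaches from about 425 to 825 mm from the base axis. Payload 3.6 kg.
Tool frame: the origin (TCP) lies on the centre line of the jaws, within the pads' length; the fingertips stand 19 mm ahead of it and the grasp point (between the pads) is the TCP; z points along the fingers, y is the direction in which the jaws open and shut (so a half turn about z gives the same grasp; the last joint's range is limited). The gripper opens to 85 mm and grips with 20 to 120 N. Pads are 22 mm wide; open, the fingers measure 114 mm over their backs; the gripper's body (76 mm by 85 mm) begins 54 mm behind the grasp point. The pads swing forward as they close: fully open they stand 13 mm farther back than shut.
Start: joints at [1.097, 0.615, -0.013, 1.423, 0.008, 1.103, -0.04], TCP at [281.446, -585.878, 250.297] pointing down, gripper open.
Joint ranges: [-3.12, 3.12], [-0.3, 2.06], [-1.34, 1.32], [0.26, 2.42], [-1.36, 4.5], [0.01, 1.98], [-2.84, 2.84]. Speed limits (rad/s): [2.79, 2.79, 3.14, 3.14, 3.14, 3.14, 3.14].

### API

Orientations are given as a unit quaternion [w, x, y, z].
In Python, from station import manip gives the robot as it stands.
- The arm moves only by the tool move_arm, never from a script. Its argument "moves" is a list of rows, each a list of 4 numbers: the shift along the tool's x, y, z in mm, then the turn about the tool's z in rad. A call has 1 to 20 rows; each row shifts and turns the commanded pose from where the row before left it, along the tool's axes as they then stand; what a row does not reach is not made up. A row lasts 1/8 s, in which the tool goes at most 62.5 mm and 10.7 degrees, less where a joint would pass 70% of its speed; a pose out of reach is approached as far as the arm can. A call is refused whole if a number of a shift passes 62.5 or a number of a turn 0.188, either way. A call with a gripper value outside its range is refused whole. "claw" is the finger opening in mm, from 0 to 85.4, set as the call begins (left out, the last holds). The fingers move at their own pace and stop on an object; "force" is the grip in N (left out, the last holds). Time passes only in rows, so rows that do not move let the fingers close. It gives the time, the measured TCP pose, the force and the opening at its end, in the units of the state.
- manip.read_state(): the state, without advancing time (a new reading comes with each control period).
- manip.camera(name): name is "scene" or "top" or "wrist"; returns a dict with "image" (420x560x3 uint8, red, green, blue), "fx", "fy", "cx", "cy" (pixels), "R" (3x3) and "t" (3): a world point X has camera coordinates R X + t; the wrist camera has in their place "mount" (4x4, takes a point from camera to tool coordinates, whose origin is the TCP and whose axes are the flange's). Camera axes: x right, y down, z forward; pixel columns grow to the right and rows downward; lengths in mm; the calibration is good to about 2 mm. A picture is of the moment at which its call begins: read the wrist's pose just before it. There is no depth.
- manip.finish_job(): hands the job in, once; it reports no verdict.
The state is a dict: "t": time; "joints": joint angles; "qvel": joint speeds; "tau": joint torques, N m; "tool_pos": TCP position; "eef_rot": TCP orientation; "wrist_force": force on the tool from outside, world axes, zero at the start; "wrist_torque": the same for the moment, N m; "grip_width": opening from 0.0 (shut) to 1.0 (fully open).
Only numpy, scipy, OpenCV 4.12 (cv2) and the standard library are available. Lean on these libraries where they do the work, as an engineer would, in place of code of your own. Each camera call takes 0.05 s, during which the arm holds its last target.

### The job

Check the parcel scale: lift the lid off the weight box and lay it flat, handle up, on the stand (it may rest on the thin clipboard). Then feel inside the box for the tallest of the three check weights and set it down gently on the scale pan, between the two cheeks, so that the scale carries this weight alone. Leave the tin, the stamp and the ribbon spool where they are.

Things in the scene. Friction and masses are not known exactly. Their poses are not given: they have to be found in the camera images.
- weight_box: Narrow wooden box with brass corner straps, fixed to the stand: 276 (its x, the long axis) x 88 (y) x 64 mm high, walls 8 mm, inside 260 x 72 mm. Origin: centre of its underside. In it, under the lid, stand three loose aluminium check weights, not tracked: same outline from above, 36 mm along the box's x, 64 mm along its y, flat tops, squared to the box.
- box_floor (a point): Centre of the box's inner floor, 6 mm above the stand, axes as the box's. The weights differ only in height: 48 mm (300 g; top 54 mm above the stand), 20 mm (125 g; top at 26 mm), 13 mm (81 g; top at 19 mm). They stand in a row in unknown order, centres within 12 mm of x = -70, 0, +70 mm and within 3 mm of y = 0 in this frame.
- box_rim (a point): Centre of the box's mouth, 64 mm above the stand. Beside a weight there is no room for fingers across the box (4 mm); along the box 10 mm or more to the next weight and 30 mm or more to the end wall, and fingers kept over 26 mm above the stand pass above the two low weights.
- lid: Loose wooden lid on the box's rim: panel 276 (x) x 88 (y) x 6 mm, 0.14 to 0.22 kg. Origin: middle of the panel's underside, 64 mm above the stand when on the box; z up. Two battens under it, 5 mm deep, hang inside the box with 7 mm play across: lift straight up. Laid down, it stands on the battens (origin 5 mm up, 8 mm on the clipboard).
- lid_handle (a point): Centre of the lid's bar handle, 27 mm above the lid's origin: bar along the lid's x, 80 mm long, 14 mm wide (y) and 14 mm high, on feet at x = +-30 mm with 14 mm of air between panel and bar.
- scale: Spring scale, grey body 130 (its x) x 100 (y) x 28 mm high, fixed to the stand. Origin: centre of its underside. The pan lies in a 48 mm wide gap between two upright cheeks; the gap runs along the scale's x, open at both ends. A weight goes in with its 36 mm side across the gap (y), its 64 mm length along x.
- cheek_tops (a point): Middle of the gap at the height of the cheeks' tops, 104 mm above the stand. Cheeks: upright aluminium plates 54 mm long (x = -27 to +27 mm), 4 mm thick, inner faces at y = +-24 mm. No finger fits between weight and cheek; a centred weight's ends stand 5 mm out of the gap and can be gripped there (64 mm apart).
- pan_rest (a point): Centre of the top face of the unloaded pan, 46 mm above the stand, axes as the scale's. The pan is a steel plate 60 x 40 mm (x by y).
- pan (a joint): How far the spring pan has sunk, m: 0 empty, 0.006 under the tallest weight (490 N/m, well damped), 0.0025 and 0.0016 under the low ones, stop at 0.012.
- tack_tin: Bystander: small round open tin of tacks, 55 mm across, 21 mm high, near the front left; origin at the centre of its underside.
- rubber_stamp: Bystander: rubber stamp standing upright, foot 32 x 44 mm, 68 mm high, behind the scale; origin at the centre of its underside.
- ribbon_spool: Bystander: flanged ribbon spool lying flat, 82 mm across, 18 mm high, in front of the scale; origin at the centre of its underside. Stand top: x 0.35 to 0.95, y -0.30 to +0.35, free but for the things listed, a card crate and a tape roll far back (x over 0.77, up to 175 mm high) and a 3 mm clipboard at the left (x over 0.55, y over 0.12; its raised clip beyond x = 0.80).

How it is judged:
By the outcome, as a careful person would: the job done as asked, in the order asked, and still so for the second after the job is handed in, with the robot touching nothing.
It also fails if it takes over 72 s, if anything falls off the work surface, if the arm or the gripper's body presses on something with over 40 N, if the wrist force passes 120 N, or if a joint passes its speed limit or range.

## Working session

There is one attempt and no reset: what is moved stays moved. The work goes in short steps, Python scripts to look and compute and a tool call to move; the robot and the scene stay as the last step left them, time stands still between calls to the robot, and variables do not carry over. Pictures are saved under pics/ and viewed, and the job is handed in when it is done.

Besides the shell and the picture viewer there is one more tool, called after "Request:" by a JSON object that holds its "api" and its "payload". move_arm: Moves the arm, as the interface text tells. Its arguments: {"type":"object","properties":{"moves":{"type":"array"},"claw":{"type":"number"},"force":{"type":"number"}},"required":["moves"]}

```bash
mkdir -p pics; ls; python3 - <<'E'
from station import manip
import cv2,json
s=manip.read_state(); print(s)
for n in ("scene","top","wrist"):
    c=manip.camera(n); cv2.imwrite(f"pics/a_{n}.png",c["image"][:,:,::-1])
    print(n,{k:(v if not hasattr(v,'tolist') else v.tolist()) for k,v in c.items() if k!="image"})
E
```

```text
pics
{'t': 0.0, 'joints': array([ 1.09652049,  0.61590899, -0.01262042,  1.42493802,  0.00811938,
        1.10335645, -0.04038804]), 'qvel': array([-1.00212480e-03, -5.87265217e-04,  2.24130082e-03, -1.17869743e-03,
        1.18509092e-05, -1.20312359e-03,  3.89508031e-04]), 'tau': array([-3.35184232e-04, -4.69211161e+01,  2.59256121e-01, -1.71034455e+01,
        1.00701276e-02,  9.66739026e-03, -1.58891567e-06]), 'tool_pos': array([ 281.11951364, -585.26543081,  249.13172948]), 'eef_rot': array([-1.24217905e-03,  9.75030734e-01,  2.22066273e-01, -3.09403661e-04]), 'wrist_force': array([-0.5959831 ,  0.08240809,  0.54168331]), 'wrist_torque': array([ 0.04760361, -0.02304299, -0.01552636]), 'grip_width': 1.0012442989518389}
scene {'fx': 463.41472209646355, 'fy': 463.41472209646355, 'cx': 285.6377905017948, 'cy': 210.423408114891, 'R': [[-0.5321851294379928, -0.8465651448561843, -0.010317146877623565], [-0.507666990005542, 0.32884490673396605, -0.7963260981368387], [0.6775346598247057, -0.4185552327109971, -0.6047795481879852]], 't': [335.8124323752598, 356.19890753686593, 702.9041915433334]}
top {'fx': 526.0914808497214, 'fy': 526.0914808497214, 'cx': 278.74825257369315, 'cy': 211.9402701730207, 'R': [[0.02652875161385882, -0.9996471170327214, 0.0013662891271003876], [-0.9778928720870305, -0.026234977441217864, -0.20745422791555077], [0.2074168654164571, 0.00416741728501504, -0.9782437715487812]], 't': [23.223957424488407, 579.0015662602482, 1111.707530167786]}
wrist {'fx': 307.67691064403715, 'fy': 307.67691064403715, 'cx': 277.0011445406015, 'cy': 212.71564546241643, 'mount': [[-0.0009841448516851121, -0.9612195109883783, -0.27578267377442567, 70.57685805333979], [0.9999993016472524, -0.0007655230299053704, -0.0009003774187486284, -1.5247902502805166], [0.0006543423541314438, -0.2757833672826392, 0.9612195931036416, -124.17152603634408], [0.0, 0.0, 0.0, 1.0]]}
```

View pics/a_scene.png

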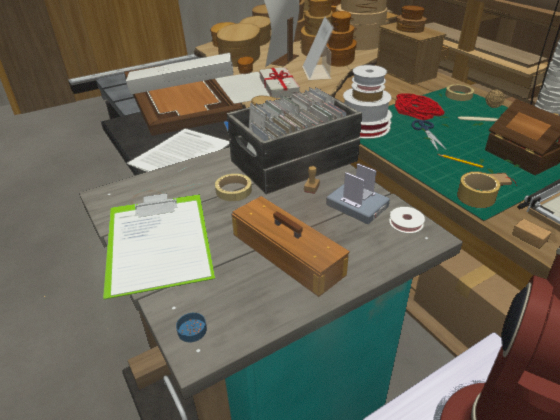

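View pics/a_top.png

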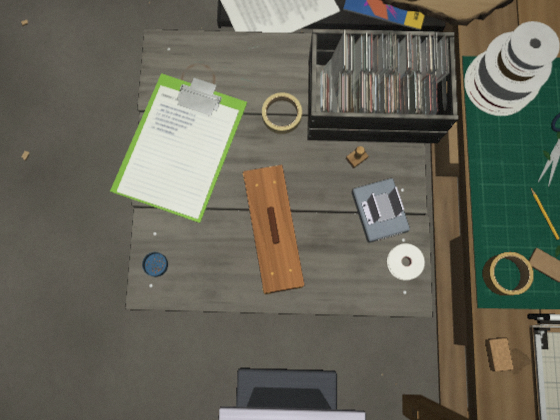

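The scene view shows the box with the lid on at (290,240) and the scale at (360,200). In the top view, the lid is at about (272,229), its handle at (273,225), the scale at (381,210), the spool at (406,262), the stamp at (357,156) and the tin at (155,265). Next I'll zoom in and measure.

```bash
cat > h.py <<'E'
import numpy as np, cv2
from station import manip
def ray(c,u,v):
    d=np.array([(u-c["cx"])/c["fx"],(v-c["cy"])/c["fy"],1.])
    R=np.array(c["R"]);t=np.array(c["t"])
    return -R.T@t, R.T@d
def onz(c,u,v,z):
    o,d=ray(c,u,v); return o+d*(z-o[2])/d[2]
def proj(c,X):
    p=np.array(c["R"])@np.array(X,float)+np.array(c["t"]); return c["fx"]*p[0]/p[2]+c["cx"],c["fy"]*p[1]/p[2]+c["cy"]
def tri(c1,p1,c2,p2):
    o1,d1=ray(c1,*p1);o2,d2=ray(c2,*p2)
    A=np.stack([d1,-d2],1);k=np.linalg.lstsq(A,o2-o1,rcond=None)[0]
    a=o1+d1*k[0];b=o2+d2*k[1];return (a+b)/2,np.linalg.norm(a-b)
def wristcam(s,c):
    # add R,t world->cam to wrist cam dict from state s
    from scipy.spatial.transform import Rotation as Ro
    q=s["eef_rot"];Rw=Ro.from_quat([q[1],q[2],q[3],q[0]]).as_matrix()
    M=np.array(c["mount"]);T=np.eye(4);T[:3,:3]=Rw;T[:3,3]=s["tool_pos"]
    W=np.linalg.inv(T@M);c=dict(c);c["R"]=W[:3,:3];c["t"]=W[:3,3];return c
def crop(im,x0,x1,y0,y1,k,name):
    cv2.imwrite(name,cv2.resize(im[y0:y1,x0:x1,::-1],None,fx=k,fy=k,interpolation=cv2.INTER_CUBIC))
E
python3 - <<'E'
from h import *
import pickle
t=manip.camera("top");s=manip.camera("scene");pickle.dump((t,s),open("a.pkl","wb"))
crop(t["image"],235,435,140,300,4,"pics/b_top.png")
crop(s["image"],220,430,160,300,3.8,"pics/b_scene.png")
im=t["image"];hsv=cv2.cvtColor(im,cv2.COLOR_RGB2HSV)
m=((hsv[...,0]<22)&(hsv[...,1]>110)&(hsv[...,2]>60)).astype(np.uint8)
m[:150]=0;m[:, :200]=0;m[:,330:]=0
m=cv2.morphologyEx(m,cv2.MORPH_CLOSE,np.ones((5,5)))
cs=cv2.findContours(m,0,2)[0];c=max(cs,key=cv2.contourArea)
r=cv2.minAreaRect(c);print(r,cv2.boxPoints(r))
for p in cv2.boxPoints(r):print(onz(t,*p,70))
print(onz(t,*r[0],70))
E
```

```text
((273.13946533203125, 228.80184936523438), (124.3936767578125, 41.29322052001953), 80.13418579101562) [[242.1413  171.06241]
 [282.82385 163.98718]
 [304.13763 286.5413 ]
 [263.45508 293.61652]]
[667.87233493 123.34687705  70.        ]
[686.90520885  32.36713345  70.        ]
[414.06408939 -20.1903456   70.        ]
[396.72227802  66.59386525  70.        ]
[538.04488208  49.9250122   70.        ]
```

View pics/b_top.png

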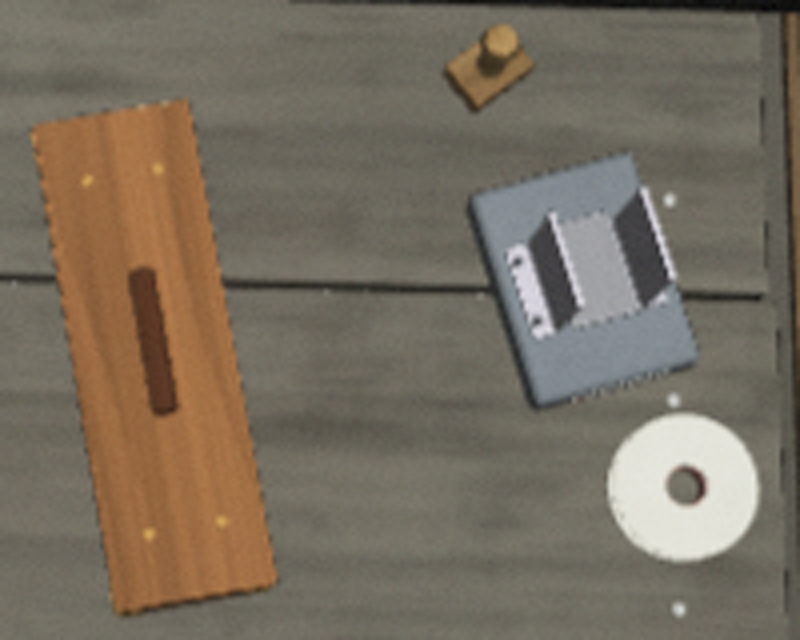

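View pics/b_scene.png

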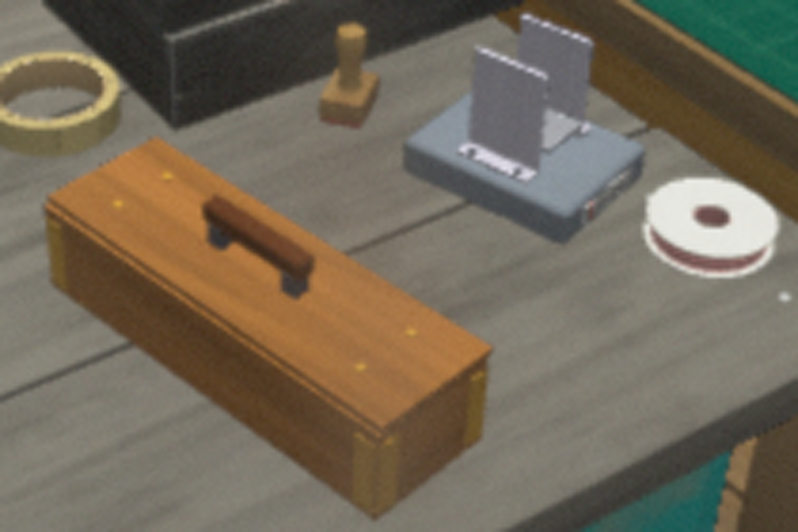

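```bash
python3 - <<'E'
from h import *
import pickle
t,s=pickle.load(open("a.pkl","rb"))
np.set_printoptions(precision=1,suppress=True)
print("cam",-t["R"].T@t["t"] if hasattr(t["R"],"T") else 0)
T=lambda x,y:(235+(x+.5)/4-.5,140+(y+.5)/4-.5)
S=lambda x,y:(220+(x+.5)/3.8-.5,160+(y+.5)/3.8-.5)
def an(a,b):
    d=b-a;return np.degrees(np.arctan2(d[1],d[0])),np.linalg.norm(d[:2])
P=lambda x,y,z:onz(t,*T(x,y),z)
c=[P(33,127,70),P(187,99,70),P(277,580,70),P(116,611,70)]
print("lid",*c,sum(c)/4,an(c[3],c[0]),an(c[2],c[1]),an(c[1],c[0]))
h=[P(128,271,98),P(154,267,98),P(177,409,98),P(151,415,98)]
print("handle",*h,sum(h)/4,an((h[2]+h[3])/2,(h[0]+h[1])/2))
Q=lambda x,y,z:onz(s,*S(x,y),z)
print("scene lid", Q(45,205,70),Q(155,138,70),Q(491,352,70),Q(380,436,70),(Q(45,205,70)+Q(155,138,70)+Q(491,352,70)+Q(380,436,70))/4)
k=[P(551,213,104),P(580,303,104),P(646,188,104),P(675,278,104)]
print("cheeks",*k,sum(k)/4,an(k[1],k[0]),an(k[3],k[2]))
b=[P(471,196,28),P(630,154,28),P(697,358,28),P(541,406,28)]
print("scale body",*b,sum(b)/4,an(b[3],b[0]),an(b[2],b[1]))
k=[Q(476,48,104),Q(548,77,104),Q(522,15,104),Q(591,42,104)]
print("scene cheeks",*k,sum(k)/4,an(k[1],k[0]),an(k[3],k[2]))
cl=[onz(t,*p,3) for p in [(162,75),(246,100),(203,220),(112,190)]]
print("clipboard",*cl,an(cl[2],cl[1]),an(cl[3],cl[0]))
print("clip",*[onz(t,*p,10) for p in [(178,110),(213,116)]])
print("tin",onz(t,155,265,21),"spool",onz(t,406,262,18),"stamp",onz(t,354,159,15))
E
```

```text
cam [ 335.    33.8 1207.6]
lid [667.2 121.7  70. ] [685.9  35.6  70. ] [418.1 -19.6  70. ] [399.4  66.3  70. ] [542.6  51.   70. ] (np.float64(11.677256485262568), np.float64(273.4863771494752)) (np.float64(11.641374370328682), np.float64(273.3972508819733)) (np.float64(102.27136396506717), np.float64(88.07285866083207))
handle [579.6  64.9  98. ] [582.2  51.   98. ] [505.1  36.5  98. ] [501.5  50.2  98. ] [542.1  50.7  98. ] (np.float64(10.640094383339854), np.float64(78.98351561390349))
scene lid [659.7 126.7  70. ] [684.   37.1  70. ] [412.8 -16.3  70. ] [393.6  70.6  70. ] [537.6  54.5  70. ]
cheeks [ 616.5 -162.7  104. ] [ 567.3 -177.7  104. ] [ 631.9 -214.3  104. ] [ 582.4 -228.9  104. ] [ 599.5 -195.9  104. ] (np.float64(16.94781419340866), np.float64(51.49951737381938)) (np.float64(16.40625722018207), np.float64(51.63170395940031))
scale body [ 644.8 -130.1   28. ] [ 672.5 -222.5   28. ] [ 553.1 -258.5   28. ] [ 523.1 -169.4   28. ] [ 598.4 -195.1   28. ] (np.float64(17.907321766407826), np.float64(127.94730116509815)) (np.float64(16.753055822390515), np.float64(124.72412652182676))
scene cheeks [ 616.2 -161.9  104. ] [ 565.2 -178.7  104. ] [ 631.5 -212.   104. ] [ 581.6 -228.   104. ] [ 598.6 -195.1  104. ] (np.float64(18.269075957718886), np.float64(53.672651545880576)) (np.float64(17.786754486471185), np.float64(52.374361433238676))
clipboard [929.2 337.1   3. ] [868.6 126.6   3. ] [566.5 215.    3. ] [632.8 433.8   3. ] (np.float64(-16.31358069322253), np.float64(314.8461425146307)) (np.float64(-18.055491441911396), np.float64(311.79840830804795))
clip [835.1 289.9  10. ] [821.9 204.2  10. ]
tin [456.7 314.7  21. ] spool [ 479.  -252.6   18. ] stamp [ 720.8 -135.9   15. ]
```

```bash
cat >> h.py <<'E'
def yaw(s):
    from scipy.spatial.transform import Rotation as Ro
    q=s["eef_rot"];R=Ro.from_quat([q[1],q[2],q[3],q[0]]).as_matrix()
    return np.degrees(np.arctan2(R[1,0],R[0,0])),R
def plan(x,y,z,adeg):
    s=manip.read_state();a,R=yaw(s);p=np.array(s["tool_pos"])
    th=-(adeg-a);th=(th+180)%360-180
    r=np.radians(adeg);A=np.array([[np.cos(r),np.sin(r),0],[np.sin(r),-np.cos(r),0],[0,0,-1]])
    d=np.array([x,y,z])-p
    print("t %.2f pos %s yaw %.2f F %s grip %.1f tilt %s"%(s["t"],p.round(1),a,np.round(s["wrist_force"],1),s["grip_width"]*85.4,R[:2,2].round(4)))
    print("turn rad %.4f, then tool shift"%np.radians(th),(A.T@d).round(1))
    c=R.T@d;print("shift without turn",c.round(1))
E
python3 -c "
from h import *
plan(541.5,51,200,11.5)"
```

```text
t 0.25 pos [ 281.3 -585.6  249.7] yaw 25.66 F [-0.1  0.2  0.4] grip 85.2 tilt [-0.0005  0.0011]
turn rad 0.2471, then tool shift [ 381.9 -572.    49.7]
shift without turn [ 510.2 -461.1   50.3]
```

Request:
{"api": "move_arm", "payload": {"moves": [[0, 0, 0, 0.1235], [0, 0, 0, 0.1235], [14, -21, 0, 0], [27, -41, 0, 0], [27, -41, 4, 0], [27, -41, 4, 0], [27, -41, 4, 0], [27, -41, 4, 0], [27, -41, 4, 0], [27, -41, 4, 0], [27, -41, 4, 0], [27, -41, 4, 0], [27, -41, 4, 0], [27, -41, 4, 0], [27, -41, 4, 0], [27, -41, 4, 0], [17, -18, 6, 0], [0, 0, 0, 0], [0, 0, 0, 0]], "claw": 60, "force": 40}}

```text
t: 2.62
tool_pos: [541.1, 48.1, 196.2]
eef_rot: [0.001, 0.995, 0.099, -0.001]
wrist_force: [-0.3, -0.6, -0.3]
grip_width: 0.702
```

```bash
python3 - <<'E'
from h import *
plan(541.5,51,94,11.5)
s=manip.read_state();c=wristcam(s,manip.camera("wrist"))
im=c["image"];cv2.imwrite("pics/c_wrist.png",im[:,:,::-1])
print(proj(c,[541.5,51,98]),proj(c,[541.5,51,70]),s["joints"].round(2))
import pickle;pickle.dump(c,open("c.pkl","wb"))
E
```

```text
t 2.62 pos [541.1  48.1 196.2] yaw 11.32 F [-0.3 -0.6 -0.3] grip 60.0 tilt [-0.0012 -0.0021]
turn rad -0.0032, then tool shift [  0.9  -2.8 102.2]
shift without turn [  1.1  -3.  102.2]
(np.float64(275.5083079934758), np.float64(219.39681343187866)) (np.float64(275.62245463508145), np.float64(209.4995020051521)) [-0.12  0.51 -0.02  1.8   0.01  0.83 -1.52]
```

View pics/c_wrist.png

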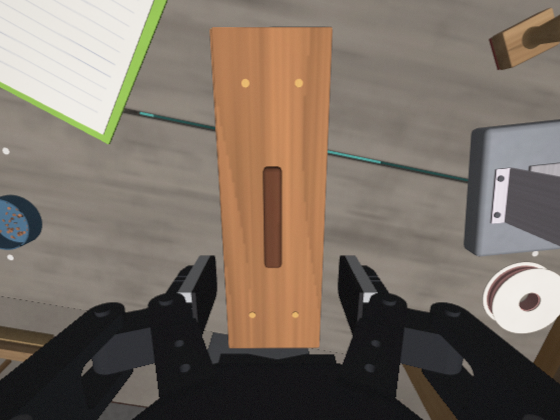

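Wrist view: the handle is centred at about (272,217), within 3 px of the prediction, and the bar is parallel to the tool. The descent is clear.

Request:
{"api": "move_arm", "payload": {"moves": [[1, -4, 20, 0], [0, 0, 25, 0], [0, 0, 25, 0], [0, 0, 22, 0], [0, 0, 10, 0], [0, 0, 0, 0], [0, 0, 0, 0]]}}

```text
t: 3.55
tool_pos: [542.5, 54.6, 95.3]
eef_rot: [0.0, 0.995, 0.1, 0.001]
wrist_force: [-0.1, -0.4, 0.0]
grip_width: 0.703
```

Request:
{"api": "move_arm", "payload": {"moves": [[0, 0, 0, 0], [0, 0, 0, 0], [0, 0, 0, 0], [0, 0, 0, 0], [0, 0, 0, 0], [0, 0, 0, 0]], "claw": 0, "force": 40}}

```text
t: 4.3
tool_pos: [542.3, 54.8, 94.9]
eef_rot: [0.0, 0.995, 0.1, 0.001]
wrist_force: [-0.6, -0.1, 6.0]
grip_width: 0.156
```

Request:
{"api": "move_arm", "payload": {"moves": [[0, 0, -5, 0], [0, 0, -10, 0], [0, 0, -20, 0], [0, 0, -25, 0], [0, 0, 0, 0]]}}

```text
t: 4.92
tool_pos: [543.1, 55.3, 156.1]
eef_rot: [-0.0, 0.995, 0.1, 0.002]
wrist_force: [0.1, 0.6, -2.4]
grip_width: 0.153
```

```bash
python3 - <<'E'
from h import *
plan(565.5,-65,60,11.5)
s=manip.camera("scene");cv2.imwrite("pics/d.png",s["image"][:,:,::-1])
E
```

```text
t 4.92 pos [543.1  55.3 156.1] yaw 11.52 F [ 0.1  0.6 -2.4] grip 13.1 tilt [0.0044 0.0008]
turn rad 0.0003, then tool shift [ -2.  122.4  96.1]
shift without turn [ -2.5 122.4  96.1]
```

View pics/d.png

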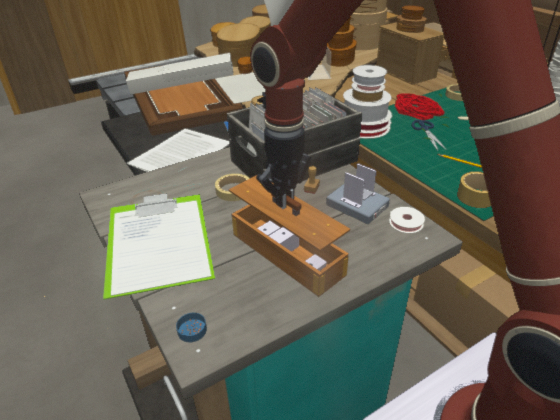

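Scene view: the lid is held level at about (290,215). The open box shows weights at (268,228), (288,238) and (316,262), and the middle one looks taller. I'll lay the lid between the box and the scale.

Request:
{"api": "move_arm", "payload": {"moves": [[0, 15, 0, 0], [0, 25, 0, 0], [-2, 30, 0, 0], [0, 30, 0, 0], [0, 20, 0, 0], [0, 2, 25, 0], [0, 0, 30, 0], [0, 0, 30, 0], [0, 0, 15, 0], [0, 0, 10, 0], [0, 0, 4, 0], [0, 0, 0, 0], [0, 0, 0, 0]]}}

```text
t: 6.6
tool_pos: [564.8, -65.0, 41.1]
eef_rot: [0.0, 0.995, 0.1, 0.001]
wrist_force: [-0.7, -0.2, -1.7]
grip_width: 0.154
```

Request:
{"api": "move_arm", "payload": {"moves": [[0, 0, 2, 0], [0, 0, 2, 0], [0, 0, 0, 0], [0, 0, 0, 0]]}}

```text
t: 7.1
tool_pos: [564.2, -65.0, 36.3]
eef_rot: [-0.0, 0.995, 0.1, -0.0]
wrist_force: [-0.6, 0.4, -2.3]
grip_width: 0.151
```

Request:
{"api": "move_arm", "payload": {"moves": [[0, 0, 1, 0], [0, 0, 0, 0]]}}

```text
t: 7.35
tool_pos: [564.3, -65.0, 35.9]
eef_rot: [0.0, 0.995, 0.1, 0.0]
wrist_force: [-1.0, 0.9, 3.6]
grip_width: 0.155
```

Request:
{"api": "move_arm", "payload": {"moves": [[0, 0, 0, 0], [0, 0, 0, 0], [0, 0, 0, 0], [0, 0, 0, 0], [0, 0, -10, 0], [0, 0, -30, 0], [0, 0, -50, 0], [0, 0, -50, 0], [0, -30, -40, 0], [0, -50, 0, 0], [0, -40, 0, 0], [0, 0, 0, 0], [0, 0, 0, 0]], "claw": 50}}

```text
t: 8.98
tool_pos: [540.4, 51.7, 215.8]
eef_rot: [0.001, 0.995, 0.1, 0.0]
wrist_force: [-0.3, -0.3, -0.6]
grip_width: 0.584
```

```bash
python3 - <<'E'
from h import *
import pickle
plan(543,54,49,101.5)
s0=manip.read_state();c=wristcam(s0,manip.camera("wrist"))
t=manip.camera("top");s=manip.camera("scene")
pickle.dump((c,t,s),open("e.pkl","wb"))
cv2.imwrite("pics/e_wrist.png",c["image"][:,:,::-1])
crop(s["image"],220,430,160,300,3.8,"pics/e_scene.png")
crop(t["image"],235,435,140,300,4,"pics/e_top.png")
E
```

```text
t 8.97 pos [540.4  51.7 215.8] yaw 11.47 F [-0.3 -0.3 -0.6] grip 49.9 tilt [ 0.0007 -0.001 ]
turn rad -1.5713, then tool shift [  1.8   3.  166.8]
shift without turn [  2.9  -2.  166.8]
```

View pics/e_wrist.png

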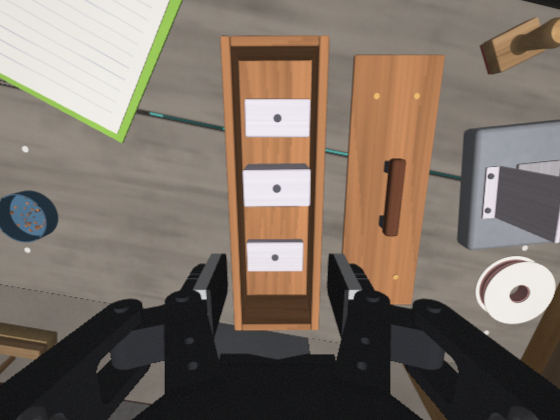

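View pics/e_scene.png

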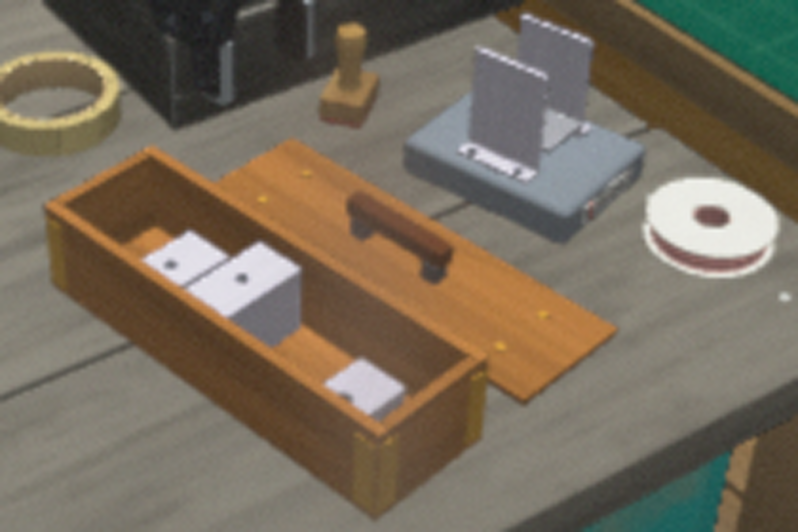

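View pics/e_top.png

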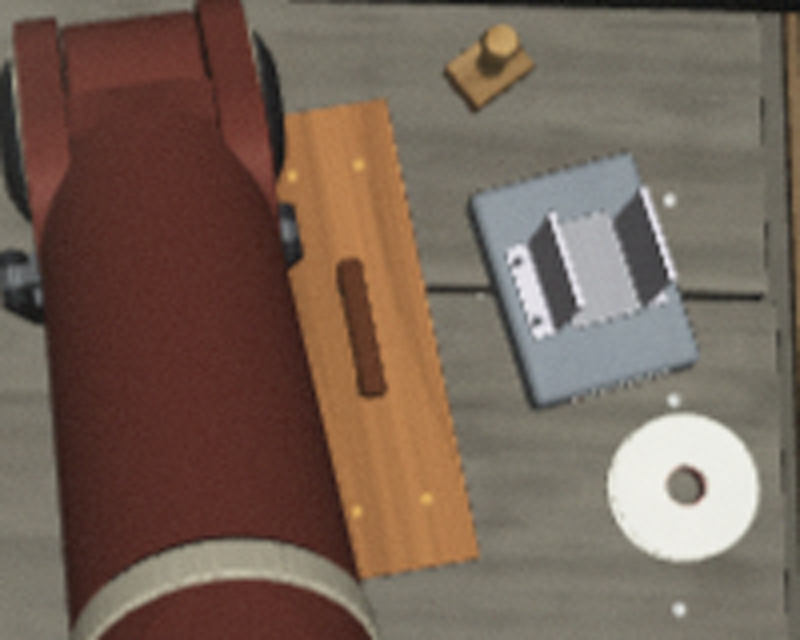

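The lid lies flat, handle up, clear of the box. The middle weight is the tall one: its visible side faces in the wrist view at (277,188) and in the scene view show it. The low ones are at (278,118) and (275,256). Now I'll locate the tall one precisely.

```bash
python3 - <<'E'
from h import *
import pickle
np.set_printoptions(precision=1,suppress=True)
c,t,s=pickle.load(open("e.pkl","rb"))
im=c["image"];hsv=cv2.cvtColor(im,cv2.COLOR_RGB2HSV)
m=((hsv[...,2]>185)&(hsv[...,1]<45)).astype(np.uint8)
m[:90]=0;m[290:]=0;m[:,:235]=0;m[:,325:]=0
m=cv2.morphologyEx(m,cv2.MORPH_CLOSE,np.ones((9,9)))
for k in cv2.findContours(m,0,2)[0]:
    if cv2.contourArea(k)<300: continue
    r=cv2.minAreaRect(k);print(r)
    for z in (19,26,54):
        p=[onz(c,*q,z) for q in cv2.boxPoints(r)]
        print(z,onz(c,*r[0],z),[round(float(np.linalg.norm(p[i]-p[i-1])),1) for i in (1,2)])
S=lambda x,y:(220+(x+.5)/3.8-.5,160+(y+.5)/3.8-.5)
# tall weight centre hole in scene (242,278), in wrist (277,188)
print(onz(s,*S(242,278),54), tri(s,S(242,278),c,(277,188)))
print("others",tri(s,S(171,265),c,(278,118)),tri(s,S(345,398),c,(275,257.5)))
# box rim from wrist at z=64 outer corners
print("rim",[onz(c,*q,64) for q in [(222,38),(328,38),(318,330),(235,330)]])
E
```

```text
((274.5, 256.5), (27.0, 55.0), 90.0)
19 [467.6  41.5  19. ] [61.4, 33.1]
26 [470.6  42.1  26. ] [60.1, 32.4]
54 [483.   44.4  54. ] [54.7, 29.5]
((276.0, 188.0), (36.0, 66.0), 90.0)
19 [545.2  55.4  19. ] [68.9, 38.9]
26 [546.5  55.7  26. ] [67.4, 38.0]
54 [552.1  56.7  54. ] [61.4, 34.6]
((277.0, 117.5), (63.99999237060547, 36.99999237060547), -0.0)
19 [615.4  68.5  19. ] [35.3, 62.8]
26 [615.3  68.5  26. ] [34.5, 61.4]
54 [614.7  68.4  54. ] [31.4, 56.0]
[554.4  53.6  54. ] (array([552.4,  55.4,  56. ]), np.float64(1.0798854132688227))
others (array([614.9,  67.4,  27.9]), np.float64(0.13663450353568926)) (array([467.3,  40.6,  21.3]), np.float64(0.790719286509008))
rim [array([665.5, 123.7,  64. ]), array([682.4,  40.3,  64. ]), array([414.5, -15.9,  64. ]), array([397.3,  69.4,  64. ])]
```

Triangulated top heights are 56, 28 and 21 mm, so the middle weight is the tall one, centred at about (552.5, 56). I'll turn and move over it.

Request:
{"api": "move_arm", "payload": {"moves": [[0, 0, 0, -0.1746], [0, 0, 0, -0.1746], [0, 0, 0, -0.1746], [0, 0, 0, -0.1746], [0, 0, 10, -0.1746], [0, 0, 20, -0.1746], [0, 0, 30, -0.1746], [0, 0, 30, -0.1746], [0, 0, 20, -0.1746], [0, 0, 0, 0], [0, 0, 0, 0]], "claw": 54}}

```text
t: 10.5
tool_pos: [541.0, 52.0, 106.0]
eef_rot: [0.001, 0.634, 0.773, 0.0]
wrist_force: [-0.1, 0.2, 0.3]
grip_width: 0.629
```

```bash
python3 - <<'E'
from h import *
plan(552.5,56,49.5,101.5)
s=manip.read_state();c=wristcam(s,manip.camera("wrist"))
cv2.imwrite("pics/f_wrist.png",c["image"][:,:,::-1])
print(proj(c,[552.5,56,54]))
E
```

```text
t 10.50 pos [541.  52. 106.] yaw 101.32 F [-0.1  0.2  0.3] grip 53.7 tilt [0.0013 0.    ]
turn rad -0.0031, then tool shift [ 1.6 12.  56.5]
shift without turn [ 1.7 12.  56.5]
(np.float64(296.3189662744415), np.float64(243.2839939820036))
```

View pics/f_wrist.png

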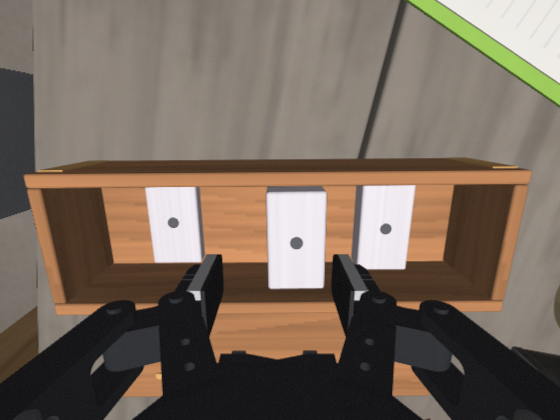

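The tall weight's hole is at (296,243), exactly as predicted. I'll centre over it and descend.

Request:
{"api": "move_arm", "payload": {"moves": [[2, 12, 0, 0], [0, 0, 0, 0], [0, 0, 15, 0], [0, 0, 15, 0], [0, 0, 15, 0], [0, 0, 10, 0], [0, 0, 0, 0], [0, 0, 0, 0]]}}

```text
t: 11.55
tool_pos: [551.9, 57.1, 50.5]
eef_rot: [0.0, 0.632, 0.775, 0.0]
wrist_force: [0.6, 0.3, 0.8]
grip_width: 0.631
```

Request:
{"api": "move_arm", "payload": {"moves": [[0, 0, 0, 0], [0, 0, 0, 0], [0, 0, 0, 0], [0, 0, 0, 0], [0, 0, 0, 0], [0, 0, 0, 0]], "claw": 0, "force": 45}}

```text
t: 12.3
tool_pos: [552.1, 57.1, 51.1]
eef_rot: [0.0, 0.632, 0.775, 0.001]
wrist_force: [-0.6, -0.1, 6.3]
grip_width: 0.414
```

Request:
{"api": "move_arm", "payload": {"moves": [[0, 0, -5, 0], [0, 0, -10, 0], [0, 0, -25, 0], [0, 0, -30, 0], [0, 0, -20, 0], [0, 0, 0, 0]]}}

```text
t: 13.05
tool_pos: [552.5, 57.1, 141.8]
eef_rot: [0.001, 0.633, 0.775, 0.001]
wrist_force: [0.2, -0.2, -3.2]
grip_width: 0.407
```

```bash
python3 - <<'E'
from h import *
plan(490,175,49,17.3)
s=manip.camera("scene");crop(s["image"],180,430,80,300,3,"pics/g.png")
E
```

```text
t 13.05 pos [552.5  57.1 141.8] yaw 101.53 F [ 0.2 -0.2 -3.2] grip 34.8 tilt [0.0034 0.0006]
turn rad 1.4700, then tool shift [ -24.6 -131.1   92.8]
shift without turn [128.  -38.   92.7]
```

View pics/g.png

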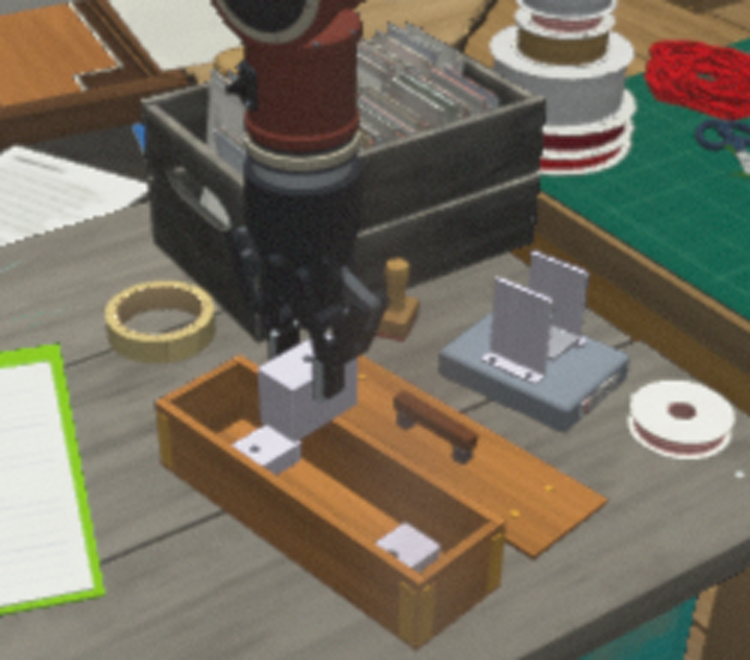

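The tall weight hangs level, and the reading of -3.2 N fits 300 g. I'll carry it left of the box to re-grip it.

Request:
{"api": "move_arm", "payload": {"moves": [[16, -4, 0, 0], [32, -10, 0, 0], [40, -12, 0, 0], [40, -12, 0, 0], [0, 0, 0, 0.18375], [0, 0, 0, 0.18375], [0, 0, 0, 0.18375], [0, 0, 0, 0.18375], [0, 0, 10, 0.18375], [0, 0, 20, 0.18375], [0, 0, 20, 0.18375], [0, 0, 20, 0.18375], [0, 0, 15, 0], [0, 0, 6, 0], [0, 0, 0, 0], [0, 0, 0, 0]]}}

```text
t: 15.1
tool_pos: [489.3, 174.9, 49.9]
eef_rot: [-0.0, 0.989, 0.151, 0.001]
wrist_force: [-0.5, 0.3, -2.9]
grip_width: 0.415
```

Request:
{"api": "move_arm", "payload": {"moves": [[0, 0, 3, 0], [0, 0, 1, 0], [0, 0, 0, 0], [0, 0, 0, 0]]}}

```text
t: 15.6
tool_pos: [488.8, 174.8, 45.4]
eef_rot: [-0.0, 0.989, 0.151, 0.0]
wrist_force: [-0.2, -0.5, -2.8]
grip_width: 0.414
```

Request:
{"api": "move_arm", "payload": {"moves": [[0, 0, 1, 0], [0, 0, 0, 0]]}}

```text
t: 15.85
tool_pos: [488.9, 174.8, 45.1]
eef_rot: [-0.0, 0.989, 0.151, 0.0]
wrist_force: [-2.6, -0.9, 4.4]
grip_width: 0.413
```

Request:
{"api": "move_arm", "payload": {"moves": [[0, 0, 0, 0], [0, 0, 0, 0], [0, 0, 0, 0], [0, 0, -10, 0], [0, 0, -25, 0], [0, 0, -25, 0], [0, 0, 0, 0]], "claw": 56}}

```text
t: 16.73
tool_pos: [490.2, 175.3, 106.6]
eef_rot: [-0.001, 0.989, 0.15, 0.002]
wrist_force: [0.3, -0.4, -0.5]
grip_width: 0.658
```

Request:
{"api": "move_arm", "payload": {"moves": [[0, 0, 0, -0.1746], [0, 0, 0, -0.1746], [0, 0, 0, -0.1746], [0, 0, 0, -0.1746], [0, 0, 0, -0.1746], [0, 0, 0, -0.1746], [0, 0, 0, -0.1746], [0, 0, 0, -0.1746], [0, 0, 0, -0.1746], [0, 0, 0, 0], [0, 0, 0, 0]], "claw": 84}}

```text
t: 18.1
tool_pos: [488.6, 174.6, 104.0]
eef_rot: [-0.0, 0.593, 0.805, -0.0]
wrist_force: [-0.2, 0.8, -0.6]
grip_width: 0.978
```

```bash
python3 - <<'E'
from h import *
plan(489,174.8,28,107.3)
s=manip.read_state();c=wristcam(s,manip.camera("wrist"))
cv2.imwrite("pics/h_wrist.png",c["image"][:,:,::-1])
print(proj(c,[489,174.8,48]))
E
```

```text
t 18.10 pos [488.6 174.6 104. ] yaw 107.20 F [-0.2  0.8 -0.6] grip 83.5 tilt [-0.0007 -0.0001]
turn rad -0.0017, then tool shift [ 0.1  0.4 76. ]
shift without turn [ 0.   0.5 76. ]
(np.float64(277.28602719350476), np.float64(243.28185793119778))
```

View pics/h_wrist.png

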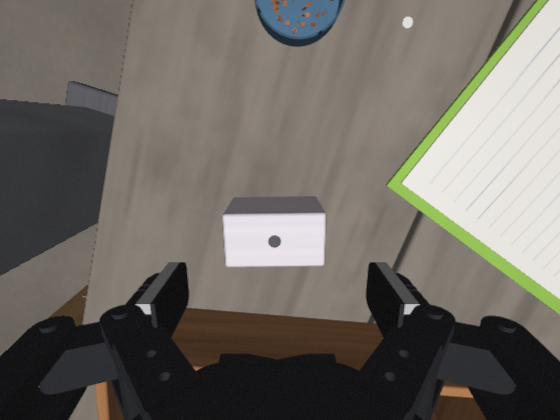

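The weight stands upright with its hole at (274,241), about 1 to 2 mm off centre, and squared to the jaws. I'll descend and grip its ends.

Request:
{"api": "move_arm", "payload": {"moves": [[1, -1, 10, 0], [0, 0, 20, 0], [0, 0, 20, 0], [0, 0, 15, 0], [0, 0, 9, 0], [0, 0, 0, 0], [0, 0, 0, 0]]}}

```text
t: 19.02
tool_pos: [487.9, 175.7, 30.8]
eef_rot: [0.0, 0.592, 0.806, 0.0]
wrist_force: [-0.0, -0.0, -0.1]
grip_width: 0.985
```

Request:
{"api": "move_arm", "payload": {"moves": [[0, 0, 0, 0], [0, 0, 0, 0], [0, 0, 0, 0], [0, 0, 0, 0], [0, 0, 0, 0]], "claw": 0, "force": 45}}

```text
t: 19.65
tool_pos: [487.7, 175.5, 31.1]
eef_rot: [0.0, 0.592, 0.806, 0.0]
wrist_force: [-1.3, -0.4, 6.4]
grip_width: 0.743
```

```bash
python3 - <<'E'
from h import *
plan(599,-195.5,76,107.3)
E
```

```text
t 19.65 pos [487.7 175.5  31.1] yaw 107.35 F [-1.3 -0.4  6.4] grip 63.5 tilt [0.0007 0.0001]
turn rad 0.0008, then tool shift [-387.3   -4.1  -44.9]
shift without turn [-387.3   -4.3  -44.9]
```

Request:
{"api": "move_arm", "payload": {"moves": [[0, 0, -5, 0], [0, 0, -15, 0], [0, 0, -30, 0], [0, 0, -40, 0], [0, 0, -40, 0], [0, 0, -20, 0], [-15, 0, 0, 0], [-30, 0, 0, 0], [-45, 0, 0, 0], [-50, 0, 0, 0], [-50, 0, 0, 0], [-50, 0, 0, 0], [-50, 0, 0, 0], [-45, 0, 0, 0], [-30, 0, 0, 0], [-15, -4, 0, 0], [-7, 0, 0, 0], [0, 0, 0, 0], [0, 0, 0, 0]]}}

```text
t: 22.02
tool_pos: [599.1, -193.1, 180.5]
eef_rot: [-0.0, 0.591, 0.807, 0.0]
wrist_force: [0.5, -0.2, -3.1]
grip_width: 0.742
```

```bash
python3 - <<'E'
from h import *
import pickle
plan(599,-195.5,76,107.3)
t=manip.camera("top");s=manip.camera("scene");pickle.dump((t,s),open("i.pkl","wb"))
crop(s["image"],290,430,80,240,4,"pics/i_scene.png")
crop(t["image"],335,435,150,270,5,"pics/i_top.png")
s0=manip.read_state();c=manip.camera("wrist");cv2.imwrite("pics/i_wrist.png",c["image"][:,:,::-1])
pickle.dump(wristcam(s0,c),open("iw.pkl","wb"))
E
```

```text
t 22.02 pos [ 599.1 -193.1  180.5] yaw 107.51 F [ 0.5 -0.2 -3.1] grip 63.3 tilt [-0.0001  0.0013]
turn rad 0.0037, then tool shift [ -2.2  -0.8 104.5]
shift without turn [ -2.4  -0.9 104.5]
```

View pics/i_scene.png

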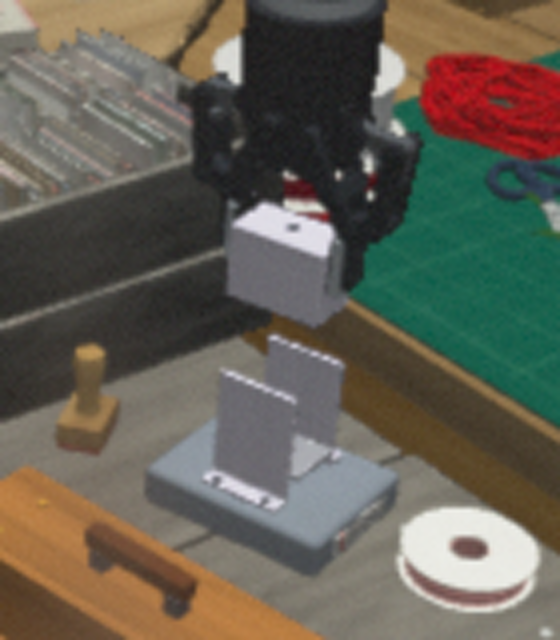

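View pics/i_top.png

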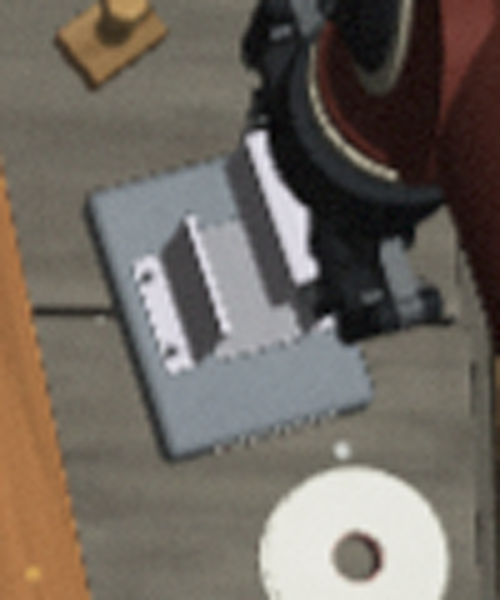

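View pics/i_wrist.png

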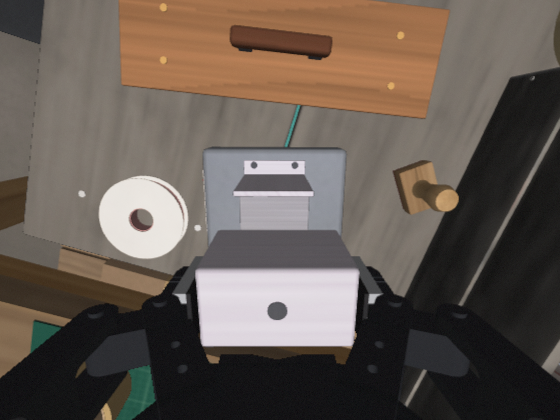

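```bash
python3 - <<'E'
from h import *
import pickle
np.set_printoptions(precision=1,suppress=True)
c=pickle.load(open("iw.pkl","rb"))
crop(c["image"],190,360,130,240,4,"pics/i_w2.png")
r=np.radians(17.3);ex=np.array([np.cos(r),np.sin(r),0]);ey=np.array([-np.sin(r),np.cos(r),0])
for n,p,z in [("cheekL",(234.5,192.5),104),("cheekR",(312.5,192.5),104),("bodyL",(206,150),28),("bodyR",(342.5,150),28),("hole",(277.5,311),197.4),("bodyLlow",(207,215),28),("bodyRlow",(344,215),28)]:
    X=onz(c,*p,z);print(n,X,"rel tool-nominal centre(599.1,-193.1):",(X-[599.1,-193.1,0])@ex,(X-[599.1,-193.1,0])@ey)
t,s=pickle.load(open("i.pkl","rb"))
S=lambda x,y:(290+(x+.5)/4-.5,80+(y+.5)/4-.5)
X=onz(s,*S(293,227),197.4);print("hole scene",X)
k=[onz(s,*S(*q),104) for q in [(219,370),(296,401),(268,338),(343,366)]];print(sum(k)/4)
E
```

```text
cheekL [ 564.1 -175.1  104. ] rel tool-nominal centre(599.1,-193.1): -28.068886027289977 27.621000618770243
cheekR [ 613.7 -159.5  104. ] rel tool-nominal centre(599.1,-193.1): 23.891216962760662 27.741561244367077
bodyL [ 524.6 -164.4   28. ] rel tool-nominal centre(599.1,-193.1): -62.58748220328989 49.51735256315639
bodyR [ 639.8 -128.3   28. ] rel tool-nominal centre(599.1,-193.1): 58.092104328665705 49.79573310634901
hole [ 599.7 -193.4  197.4] rel tool-nominal centre(599.1,-193.1): 0.5168898337408284 -0.490266021876861
bodyLlow [ 539.8 -222.4   28. ] rel tool-nominal centre(599.1,-193.1): -65.30325128963615 -10.376079187527866
bodyRlow [ 662.4 -183.9   28. ] rel tool-nominal centre(599.1,-193.1): 63.13287443469782 -10.077102869301456
hole scene [ 603.  -196.3  197.4]
[ 598.2 -194.   104. ]
```

View pics/i_w2.png

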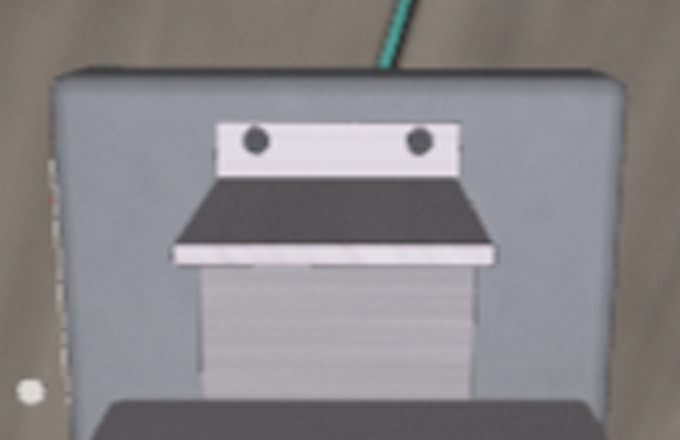

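Wrist view: the near cheek's top edge runs level from (233,193) to (313,193). The weight is squared to the gap and needs about -2 mm along it and +1 mm across it. I'll correct, descend to just above the cheeks, and look again.

Request:
{"api": "move_arm", "payload": {"moves": [[1, -2.5, 10, 0], [0, 0, 15, 0], [0, 0, 12, 0], [0, 0, 0, 0], [0, 0, 0, 0]]}}

```text
t: 22.8
tool_pos: [596.8, -194.9, 143.4]
eef_rot: [0.0, 0.592, 0.806, 0.0]
wrist_force: [-0.5, 0.2, -3.0]
grip_width: 0.745
```

```bash
python3 - <<'E'
from h import *
import pickle
plan(599,-195.5,76,107.3)
s=manip.camera("scene");crop(s["image"],310,400,120,220,6,"pics/j_scene.png")
s0=manip.read_state();c=manip.camera("wrist");crop(c["image"],150,400,120,360,3,"pics/j_wrist.png")
pickle.dump((wristcam(s0,c),s),open("j.pkl","wb"))
E
```

```text
t 22.80 pos [ 596.8 -194.9  143.4] yaw 107.35 F [-0.5  0.2 -3. ] grip 63.6 tilt [0.0005 0.0003]
turn rad 0.0009, then tool shift [-1.2  1.9 67.4]
shift without turn [-1.2  1.9 67.4]
```

View pics/j_scene.png

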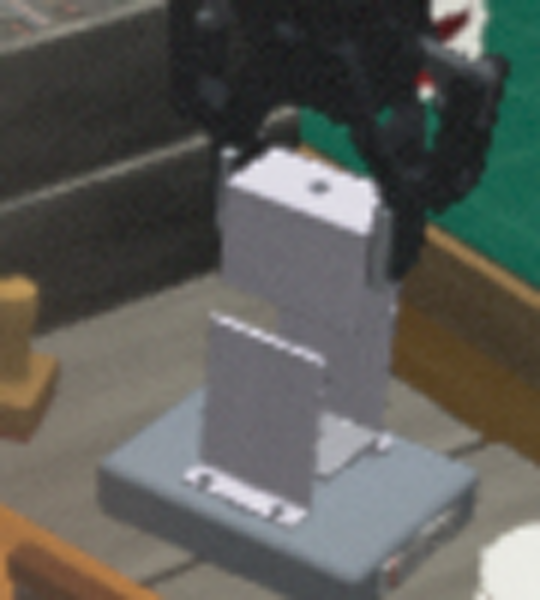

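View pics/j_wrist.png

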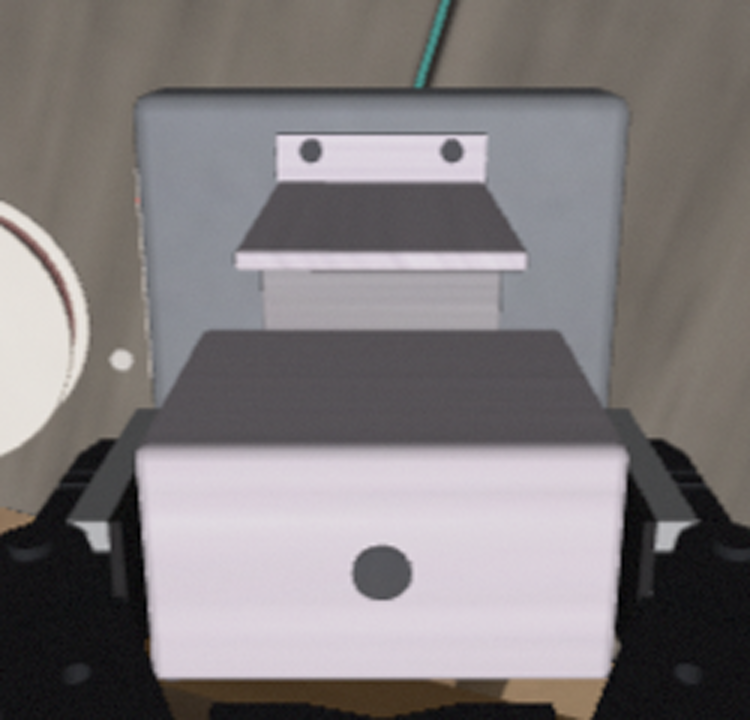

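```bash
python3 - <<'E'
from h import *
import pickle
np.set_printoptions(precision=1,suppress=True)
c,s=pickle.load(open("j.pkl","rb"))
r=np.radians(17.3);ex=np.array([np.cos(r),np.sin(r),0]);ey=np.array([-np.sin(r),np.cos(r),0])
W=lambda x,y:(150+(x+.5)/3-.5,120+(y+.5)/3-.5)
f=lambda x,y,z:(onz(c,*W(x,y),z)-[596.8,-194.9,0])@np.stack([ex,ey],1)
print("cheek inner",f(236,270,104),f(526,270,104),"outer",f(236,252,104),f(526,252,104))
print("weight bottom edge",f(208,330,112.3),f(560,330,112.3),"top edges",f(137,445,160.3),f(627,445,160.3),f(157,678,160.3),f(612,678,160.3))
print("hole",f(382,572,160.3), "pan edge",f(263,325,46),f(500,325,46))
S=lambda x,y:(310+(x+.5)/6-.5,120+(y+.5)/6-.5)
g=lambda x,y,z:(onz(s,*S(x,y),z)-[596.8,-194.9,0])@np.stack([ex,ey],1)
k=[g(*q,104) for q in [(212,313),(326,358)]]
print("scene: cheek near outer top",k,"hole",g(319,187,160.3),"weight bottom near edge L",g(221,277,112.3))
E
```

```text
cheek inner [-26.4  26.3] [27.  26.3] outer [-26.2  29.7] [26.9 29.7]
weight bottom edge [-30.5  17.5] [32.2 17.5] top edges [-30.9  18.6] [31.8 18.6] [-30.7 -16.7] [ 32.3 -16.8]
hole [0.4 0. ] pan edge [-29.7  -4.1] [30.5 -4.2]
scene: cheek near outer top [array([29.6, 23.8]), array([-24. ,  22.4])] hole [ 2.2 -3.6] weight bottom near edge L [35.3 10.1]
```

The wrist view shows the weight centred along the gap to within 0.5 mm and about 2.5 mm nearer the far cheek. The coarser scene view suggests about 1 mm the other way. I'll move +1.5 mm across and go down, watching the force.

Request:
{"api": "move_arm", "payload": {"moves": [[1.5, -0.5, 0, 0], [0, 0, 0, 0], [0, 0, 8, 0], [0, 0, 8, 0], [0, 0, 0, 0]]}}

```text
t: 23.52
tool_pos: [594.7, -193.7, 126.0]
eef_rot: [-0.001, 0.592, 0.806, -0.001]
wrist_force: [0.0, -0.3, -2.9]
grip_width: 0.744
```

```bash
python3 - <<'E'
from h import *
import pickle
plan(597,-193.5,76,107.3)
s=manip.camera("scene");crop(s["image"],310,400,120,220,6,"pics/k_scene.png")
s0=manip.read_state();c=manip.camera("wrist");crop(c["image"],150,400,120,360,3,"pics/k_wrist.png")
E
```

```text
t 23.52 pos [ 594.7 -193.7  126. ] yaw 107.35 F [ 0.  -0.3 -2.9] grip 63.5 tilt [-0.0026  0.0006]
turn rad 0.0008, then tool shift [-0.5  2.3 50. ]
shift without turn [-0.6  2.4 50. ]
```

View pics/k_scene.png

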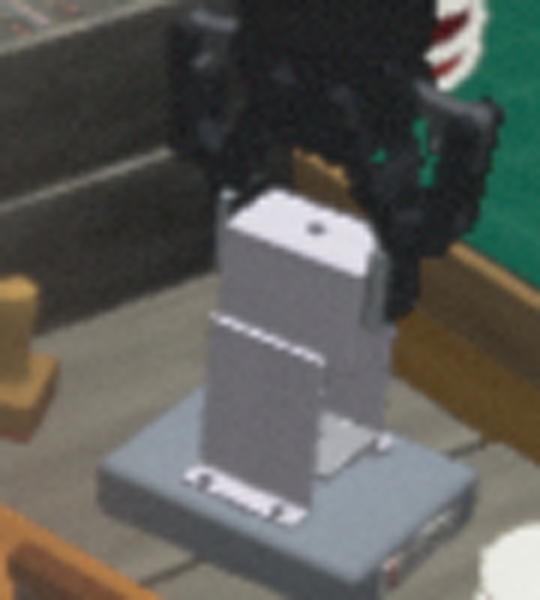

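View pics/k_wrist.png

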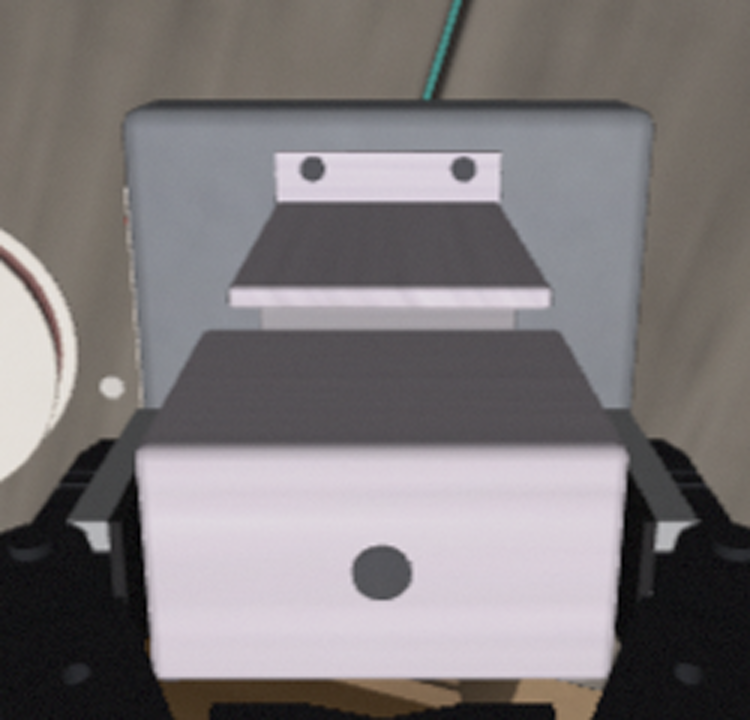

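The weight's lower edge is inside the gap. Cheek midpoint is column 389, weight midpoint column 384 (1 mm), and the near clearance is about 7 mm, close to centred. I'll nudge it and lower.

Request:
{"api": "move_arm", "payload": {"moves": [[1, 1, 0, 0], [0, 0, 8, 0], [0, 0, 10, 0], [0, 0, 10, 0], [0, 0, 8, 0], [0, 0, 5, 0], [0, 0, 0, 0], [0, 0, 0, 0]]}}

```text
t: 24.62
tool_pos: [596.5, -192.4, 86.6]
eef_rot: [0.0, 0.592, 0.806, 0.0]
wrist_force: [1.1, 0.5, -3.0]
grip_width: 0.741
```

Request:
{"api": "move_arm", "payload": {"moves": [[0, 0, 4, 0], [0, 0, 3, 0], [0, 0, 2, 0], [0, 0, 1, 0], [0, 0, 1, 0], [0, 0, 1, 0], [0, 0, 1, 0], [0, 0, 0, 0], [0, 0, 0, 0]]}}

```text
t: 25.75
tool_pos: [596.2, -192.4, 73.4]
eef_rot: [-0.0, 0.592, 0.806, -0.0]
wrist_force: [-0.6, 0.5, -1.6]
grip_width: 0.742
```

```bash
python3 - <<'E'
from h import *
import pickle
plan(597,-193.5,71,107.3)
s=manip.camera("scene");crop(s["image"],310,400,120,220,6,"pics/l_scene.png")
c=manip.camera("wrist");crop(c["image"],150,400,120,360,3,"pics/l_wrist.png")
E
```

```text
t 25.75 pos [ 596.2 -192.4   73.4] yaw 107.35 F [-0.6  0.5 -1.6] grip 63.3 tilt [-0.0001 -0.    ]
turn rad 0.0009, then tool shift [-1.3  0.5  2.4]
shift without turn [-1.3  0.5  2.4]
```

View pics/l_wrist.png

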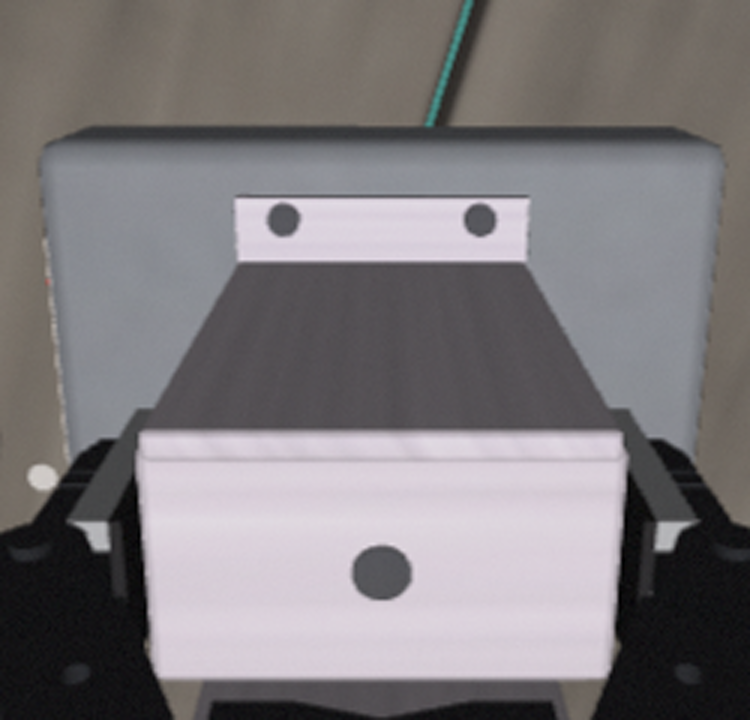

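View pics/l_scene.png

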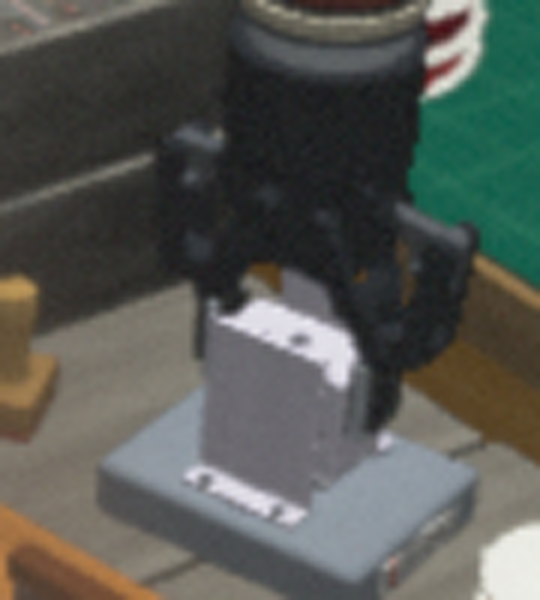

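The weight is centred between the cheeks, and half its load is already on the spring. I'll lower the rest until the force reads zero, then release.

Request:
{"api": "move_arm", "payload": {"moves": [[0, 0, 1, 0], [0, 0, 1, 0], [0, 0, 0, 0], [0, 0, 0, 0]]}}

```text
t: 26.35
tool_pos: [596.2, -192.4, 71.4]
eef_rot: [0.0, 0.592, 0.806, 0.0]
wrist_force: [-0.6, -0.2, -0.3]
grip_width: 0.747
```

Request:
{"api": "move_arm", "payload": {"moves": [[0, 0, 0.8, 0], [0, 0, 0, 0], [0, 0, 0, 0]]}}

```text
t: 26.72
tool_pos: [596.2, -192.4, 70.6]
eef_rot: [0.0, 0.592, 0.806, 0.0]
wrist_force: [-1.3, -0.1, 0.7]
grip_width: 0.743
```

Request:
{"api": "move_arm", "payload": {"moves": [[0, 0, 0, 0], [0, 0, 0, 0], [0, 0, 0, 0]], "claw": 67}}

```text
t: 27.1
tool_pos: [596.5, -192.4, 70.7]
eef_rot: [0.0, 0.592, 0.806, 0.0]
wrist_force: [0.0, -0.1, 0.3]
grip_width: 0.782
```

Request:
{"api": "move_arm", "payload": {"moves": [[0, 0, 0, 0], [0, 0, 0, 0], [0, 0, 0, 0], [0, 0, -10, 0], [0, 0, -15, 0], [0, 0, -25, 0], [0, 0, -40, 0], [0, 0, -40, 0], [0, 0, -40, 0], [0, 0, 0, 0]], "claw": 80}}

```text
t: 28.35
tool_pos: [598.6, -192.2, 246.0]
eef_rot: [0.005, 0.592, 0.806, 0.002]
wrist_force: [-0.3, -0.1, 0.6]
grip_width: 0.939
```

```bash
python3 - <<'E'
from h import *
import pickle
plan(597,-193.5,71,107.3)
s=manip.camera("scene");cv2.imwrite("pics/m_scene.png",s["image"][:,:,::-1]);crop(s["image"],310,400,120,220,6,"pics/m_scene2.png")
s0=manip.read_state();c=manip.camera("wrist");cv2.imwrite("pics/m_wrist.png",c["image"][:,:,::-1])
E
```

```text
t 28.35 pos [ 598.6 -192.2  246. ] yaw 107.35 F [-0.3 -0.1  0.6] grip 80.2 tilt [ 0.0098 -0.002 ]
turn rad 0.0009, then tool shift [ -0.8  -1.9 175. ]
shift without turn [  0.   -3.4 175. ]
```

View pics/m_scene2.png

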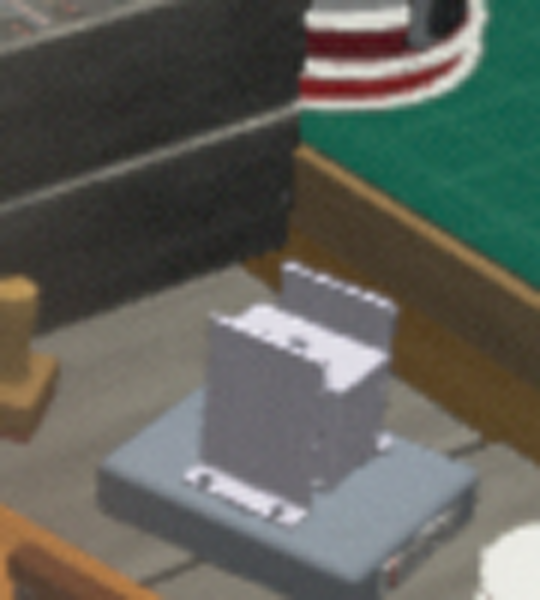

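View pics/m_wrist.png

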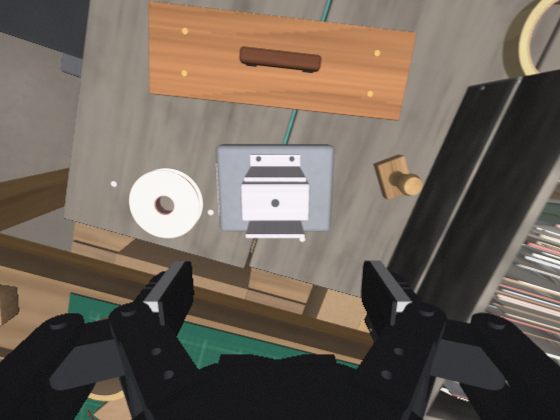

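View pics/m_scene.png

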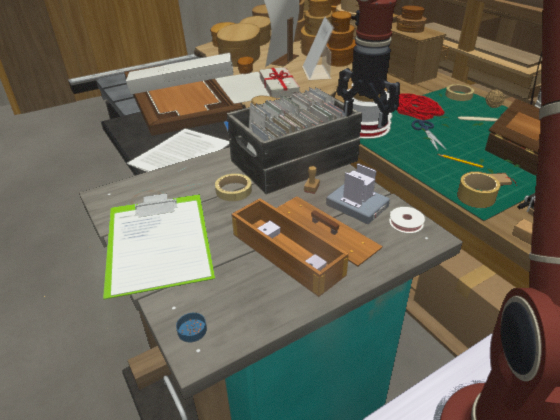

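```bash
python3 - <<'E'
from h import *
s0=manip.read_state();c=manip.camera("wrist");crop(c["image"],205,345,135,250,5,"pics/n_wrist.png")
import pickle;pickle.dump(wristcam(s0,c),open("n.pkl","wb"));print(s0["t"],s0["wrist_force"],np.abs(s0["qvel"]).max())
E
```

```text
28.45 [-0.10839454 -0.03891925 -0.08623312] 0.031371245165241105
```

View pics/n_wrist.png

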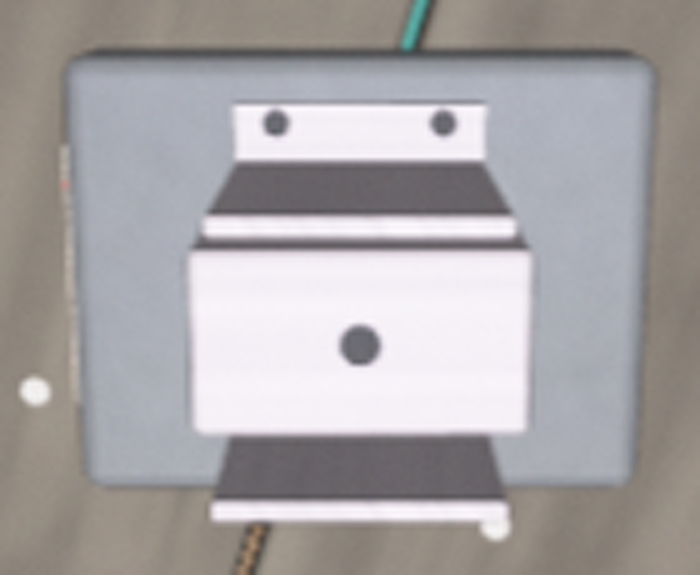

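```bash
python3 - <<'E'
from h import *
import pickle
np.set_printoptions(precision=1,suppress=True)
c=pickle.load(open("n.pkl","rb"))
r=np.radians(17.3);ex=np.array([np.cos(r),np.sin(r),0]);ey=np.array([-np.sin(r),np.cos(r),0])
W=lambda x,y:(205+(x+.5)/5-.5,135+(y+.5)/5-.5)
f=lambda x,y,z:(onz(c,*W(x,y),z)-[597,-193,0])@np.stack([ex,ey],1)
print("near cheek",f(203,238,104),f(516,238,104),"far cheek",f(211,500,104),f(508,500,104))
for z in (88,94): print(z,"weight",f(189,249,z),f(531,249,z),f(194,434,z),f(528,434,z))
E
```

```text
near cheek [-27.6  24.7] [26.2 24.7] far cheek [-27.6 -23.1] [ 26.1 -23.2]
88 weight [-31.9  19.8] [30.6 19.8] [-32.1 -15.7] [ 31.2 -15.7]
94 weight [-31.2  20.9] [30.  20.9] [-31.4 -13.8] [ 30.5 -13.8]
```

The weight is clear of both cheeks, by about 5 and 7 mm, and squared. Nothing else has moved, so I'm handing in.

```bash
python3 -c "
from station import manip
print(manip.finish_job(), manip.read_state()['t'])"
```

```text
the job is handed in; nothing more can be done
the job is handed in; nothing more can be done
```

The job is done and handed in at about 28.5 s of the 72 s allowed.

**What I did:** I lifted the lid straight off and laid it flat, handle up, on the bare stand between the box and the scale. The tallest weight was the middle one: the cameras put the three tops at about 56, 28 and 21 mm, the grip closed on 35 mm well above the low weights, and it weighed about 3 N. I set it down left of the box, re-gripped it by its ends, and lowered it between the cheeks. I released it only once the wrist force read about 0 N.

**Last checks:**
- **Weight on the pan:** it stands squared on the pan with about 5 and 7 mm to the cheeks. It is centred along the gap to within 0.5 mm, and nothing of the gripper was touching it.
- **Pan depth:** I had no direct reading of it. The release height (about 6 mm below first contact) and the weight's apparent size in the image fit the expected 6 mm.
- **Bystanders:** the stamp, spool and tin look where they were in the last images; I did not measure them again.

**One disagreement:** the scene camera differed from the wrist camera by 2 to 4 mm on the position across the gap. I leaned mostly on the wrist camera, and the final view from it shows clearance on both sides.

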